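# Hang the dip probe in its stand and latch it

## Task

Put the steel dip probe away in its stand. Pinch it by the cross pin in its head, lift it off the wooden cradle, slacken your grip a little so that it swings down and hangs straight from your fingers, and hang it by its collar at the back of the slot in the stand. Let go of it, then turn the stand's black wheel clockwise, a part turn at a time, until the latch bar lies across the slot against its stop; do not drop the probe onto the table, and leave the other glassware and tools where they are.

Things in the scene. Friction and masses are not known exactly. Their poses are not given: they have to be found in the camera images.
- probe: Dip probe, 186 mm long, about 280 g: square steel stem 13 mm thick, black round collar, flat black head. Origin: centre of the cross pin through the head. x axis from tip to head (up when it hangs), y along the cross pin. Collar (46 mm diameter) spans x = -36 to -42 mm, tip at x = -175 mm. Starts level in the cradle with the pin horizontal, 61.5 mm above the table, head end overhanging.
- probe_pin (a point): Centre of the cross pin, same point and axes as probe: the place to pinch. Steel pin, 8 mm diameter, flat ends, 24 mm over both; the head between is 12 mm thick, 22 mm across. Centre of mass about 90 mm towards the tip: pinched on the pin ends at 60 N or more it stays well short of hanging; eased bit by bit it swings down about the pin, plumb at about 3 to 10 N; fully opened it falls.
- probe_collar (a point): Centre of the collar's underside as it hangs (42 mm from the pin towards the tip), axes as probe.
- probe_tip (a point): The probe's tip, 175 mm from the pin; axes as probe.
- cradle: Fixed light wooden cradle, base 150 x 80 x 10 mm, origin centre of its underside; its x axis runs with the probe's x at the start. Two notched blocks at x = -55 and +45 mm hold the stem; each 60 mm wide across, 71 mm high, notch 18 mm wide with its floor 55 mm up. The probe's pin starts about 95 mm from the origin along +x.
- stand: Fixed stand: grey base 190 x 220 mm, two posts, level aluminium plate 8 mm thick, top 175 mm above the table. Origin: on the table under the seat; z up. Plate spans x -65 to +95, y -135 to +50 mm. Slot 24 mm wide along y = 0, open towards -x (mouth x = -65, closed end x = +16 mm). Drip tray under the seat, 28 mm high. Hung, the collar lies on the plate and the pin is 217 mm above the table.
- seat (a point): On the plate's top, on the slot's centre line, 16 mm before the slot's closed end: where the collar's centre goes. Axes as stand. Nothing on the stand is higher than 234 mm above the table.
- latch (a joint): Angle of the black wheel with its latch bar, rad: 0 fully open, grows as it is turned clockwise seen from above, 2.4 at the stop, when the latch bar points along the stand's +y across the slot 45 mm in front of the seat. Needs about 0.08 N m, stays where it is left. The wheel's axis is vertical, at x = -45, y = -95 mm of the stand.
- wheel_grip (a point): On the wheel's vertical axis, 219 mm above the table, mid-height of its raised grip bar (70 mm long, 14 mm thick, top 234 mm above the table; the 80 mm disc under it 200 mm). The bar lies in line with the latch bar: seen from above its direction is (3.971 - joint) rad, counter-clockwise from the stand's x axis. Turns with the wheel.
- latch_end (a point): Near the free end of the steel latch bar, 120 mm from the wheel's axis, 182 mm above the table. The bar is 14 mm wide and sweeps past the robot's side (-x) of the stand as the wheel turns.
- beaker: Glass beaker, 72 mm across, 90 mm high; origin at its underside. Bystander.
- amber_jar: Brown jar, 60 mm across, 95 mm high; origin at its underside. Bystander.
- spatula: Lab spatula, 170 mm long, lying. Bystander.
- wash_bottle: White bottle, 66 mm across, 170 mm high; origin at its underside. Bystander.
- flask: Conical glass flask, 88 mm across, 120 mm high; origin at its underside. Bystander.
- dropper_jar: Small glass jar, 48 mm across, 75 mm high; origin at its underside. Bystander.
Things that resemble listed ones, but are neither listed nor needed, are in the scene too. Leave any green, red or yellow look-alike of the probe alone.

How it is judged (in metres and radians):
On the way, in this order (a step that is already met when the one before it is completed fails the run):
1. the probe hangs from the fingers, pinched at its cross pin, within about 15 degrees of straight down, clear of the table (angle between probe's own x axis and vertical below 0.27 rad and contact force between the fingers and probe above 0.5 N and height (world z) of probe_tip above 0.02 m and distance between the grasp point and probe_pin below 0.03 m), for 0.3 s.
2. the probe hangs by its collar in the slot, within 18 mm of the seat, let go, the latch not yet closed (horizontal distance between probe_collar and seat below 0.018 m and z of probe_collar in the frame of seat between -0.004 and 0.004 m and angle between probe's own x axis and vertical below 0.12 rad and not (contact force between the fingers and probe above 0.05 N) and value of joint latch below 1.8 rad), for 0.3 s.
At the end, for the whole second after the job is handed in: The probe hangs upright (within 7 degrees) and at rest by its collar on the plate, collar centre within 18 mm of the seat, and the latch wheel is turned to within 0.15 rad of its stop (joint over 2.25) (horizontal distance between probe_collar and seat below 0.018 m and z of probe_collar in the frame of seat between -0.004 and 0.004 m and angle between probe's own x axis and vertical below 0.12 rad and linear speed of probe below 0.02 m/s and value of joint latch above 2.25 rad); the robot touches nothing.
It fails at once if the probe is dropped: its tip touches down on the table (height (world z) of probe_tip below 0.01 m).
It fails at once if the probe's head falls to the table (height (world z) of probe_pin below 0.03 m).
It fails at once if a bystander is moved by more than 30 mm (distance of any of beaker, amber_jar, spatula, wash_bottle, flask, dropper_jar from where it was at the start of the episode above 0.03 m).
It also fails if it takes over 72 s, if anything falls off the work surface, if the arm or the gripper's body presses on something with over 40 N, if the wrist force passes 120 N, or if a joint passes its speed limit or range.

## Robot

A 7-joint arm with a two-finger parallel gripper is mounted at the origin on the work surface. World frame = base frame: x ahead of the robot, y to its left, z up, the work surface at z = 0. Lengths are in mm, angles in degrees, forces in N, time in s.
With the tool pointing down it reaches from about 400 to 850 mm from the base axis. Payload 6.9 kg.
Tool frame: the origin (TCP) lies between the finger pads; the fingertips stand 14 mm ahead of it and the grasp point (between the pads) lies 5 mm behind it; z points along the fingers, y is the line along which they close (so a half turn about z gives the same grasp; the last joint's range is limited). The gripper opens to 85 mm and grips with 20 to 120 N. Pads are 22 mm wide; open, the fingers measure 114 mm over their backs; the gripper's body (76 mm by 85 mm) begins 54 mm behind the grasp point. The pads swing forward as they close: fully open they stand 13 mm farther back than shut.
Start: joints at [-57.324, 29.078, -13.613, 85.955, 7.202, 65.827, -8.869], TCP at [280.169, 558.675, 245.275] pointing down, gripper open.
Joint ranges: [-176.47, 176.47], [-13.61, 117.27], [-81.72, 77.17], [0.22, 143.17], [-87.28, 267.28], [10, 112.55], [-165.47, 165.47]. Speed limits (degrees/s): [136.94, 136.94, 180, 180, 180, 180, 180].

## Interface

Orientations are given as a 3x3 rotation matrix whose columns are the frame's x, y, z axes.
In Python, from cell import bot gives the robot as it stands. The module is installed in compiled form; this text tells all that it offers.
- The arm moves only by the tool arm_command, never from a script. Its argument "targets" is a list of rows, each a list of 6 numbers: the shift along the tool's x, y, z normalised to -1 to 1, where 1 is 0.5 m, then the turn, a rotation vector about the tool's x, y, z normalised to -1 to 1, where 1 is 360 degrees. A call has exactly 5 rows; each row is the pose to reach, as a shift and turn from the pose commanded when the call began, along the tool's axes at that moment, turning the shorter way round; what a row does not reach only later rows make up. A row lasts 1/10 s, in which the tool goes at most 50 mm and 8.59 degrees, less where a joint would pass 70% of its speed; a pose out of reach is approached as far as the arm can. A call with a number of a shift or a turn outside -1 to 1 is refused whole. A call with a gripper value outside its range is refused whole. "jaw" is the opening, from 0 (shut) to 1 (fully open), set as the call begins (left out, the last holds). The fingers move at their own pace and stop on an object; the grip force is fixed at half the most. Time passes only in rows, so rows that repeat a pose let the fingers close, or fill a call up. It gives the time, the measured TCP pose, the force, the opening and the grip force at its end, in the units of the state.
- bot.state(): the state, without advancing time (a new reading comes with each control period).
- bot.snapshot(name): name is "scene" or "top" or "wrist"; returns the picture (420x560x3 uint8, red, green, blue); there is no depth.
- bot.camera_info(name): a dict with "vfov" (degrees; the focal length in pixels is half the picture's height over the tangent of half this angle, whatever the lens; pixels are square), "cx", "cy" (the principal point, pixels), "camera_from_world" (4x4, takes a point from world to camera coordinates); the wrist camera has in their place "tool_from_camera" (4x4, takes a point from camera to tool coordinates, whose origin is the TCP and whose axes are the flange's). Camera axes: x right, y up, looking along -z (the intrinsics and any distortion apply to the point x, -y, -z); pixel columns grow to the right and rows downward; lengths in mm; the calibration is good to about 2 mm. A picture is of the moment at which its call begins: read the wrist's pose just before it. camera_info takes no time and is no camera call.
- bot.sign_off(): hands the job in; it is judged then, once.
The state is a dict: "time_s": time; "joint_pos": joint angles; "joint_velocities": joint speeds; "effort": joint torques, N m; "eef_pos": TCP position; "eef_rot": TCP orientation; "ft_force": force on the tool from outside, world axes, zero at the start; "wrist_torque": the same for the moment, N m; "gripper_width": finger opening in mm; "finger_force": force on a finger pad.
Only numpy, scipy, OpenCV 4.12 (cv2) and the standard library are available. Lean on these libraries where they do the work, as an engineer would, in place of code of your own. Each camera call takes 0.05 s, during which the arm holds its last target. There are 200 camera calls.

## Working session

There is one attempt and no reset: what is moved stays moved. The work goes in short steps, Python scripts to look and compute and a tool call to move; the robot and the scene stay as the last step left them, time stands still between calls to the robot, and variables do not carry over. Pictures are saved under pics/ and viewed, at most 10 in all, crops included, and the job is handed in when it is done.

Besides the shell and the picture viewer there is one more tool, called as a command line: name --pt "numbers of a row" for each row, then --argument value for the rest. arm_command: Moves the arm, as the interface text tells. Scaled input: -1 to 1 covers 0.5 m each way for a shift and 360 degrees each way for a turn. Its arguments: {"type":"object","properties":{"targets":{"type":"array"},"jaw":{"type":"number"}},"required":["targets"]}

```bash
mkdir -p pics; python3 - <<'E'
from cell import bot
import cv2,numpy as np
s=bot.state();print(s['eef_pos'],s['eef_rot'],s['gripper_width'])
ims=[]
for n in("scene","top"):
    i=bot.snapshot(n);cv2.imwrite(f"pics/{n}0.png",i[:,:,::-1]);c=bot.camera_info(n);print(n,c)
print(bot.camera_info("wrist"))
E
```

```text
[280.00781415 558.23563511 244.44584295] [[-8.93918704e-01  4.48228490e-01 -7.56336210e-04]
 [ 4.48229127e-01  8.93917320e-01 -1.57310163e-03]
 [-2.90069299e-05 -1.74523689e-03 -9.99998477e-01]] 85.3114608032481
scene {'vfov': 42.04862786013543, 'cx': 280.5663119822024, 'cy': 208.18153362922132, 'camera_from_world': array([[ 9.99937669e-01, -5.54524197e-03,  9.69063051e-03,
        -4.62823496e+02],
       [-2.34041160e-03,  7.44557755e-01,  6.67553947e-01,
        -6.04811659e+01],
       [-1.09169823e-02, -6.67535017e-01,  7.44498368e-01,
        -1.60640220e+03],
       [ 0.00000000e+00,  0.00000000e+00,  0.00000000e+00,
         1.00000000e+00]])}
top {'vfov': 48.14746007216902, 'cx': 282.48693936851663, 'cy': 218.50417892075086, 'camera_from_world': array([[ 2.70483456e-02, -9.99634127e-01,  1.01299079e-05,
        -4.68596115e+01],
       [ 9.97197354e-01,  2.69831179e-02,  6.97807213e-02,
        -4.80346202e+02],
       [-6.97554638e-02, -1.87735155e-03,  9.97562354e-01,
        -1.37583373e+03],
       [ 0.00000000e+00,  0.00000000e+00,  0.00000000e+00,
         1.00000000e+00]])}
{'vfov': 60.32450163398019, 'cx': 282.47737993643983, 'cy': 204.30363734632888, 'tool_from_camera': array([[ 4.81275120e-04,  9.64095838e-01,  2.65554107e-01,
         6.77945347e+01],
       [ 9.99999631e-01, -6.52975267e-04,  5.58288464e-04,
         7.98367141e-01],
       [ 7.11643848e-04,  2.65553740e-01, -9.64095796e-01,
        -1.28632136e+02],
       [ 0.00000000e+00,  0.00000000e+00,  0.00000000e+00,
         1.00000000e+00]])}
```

View pics/top0.png

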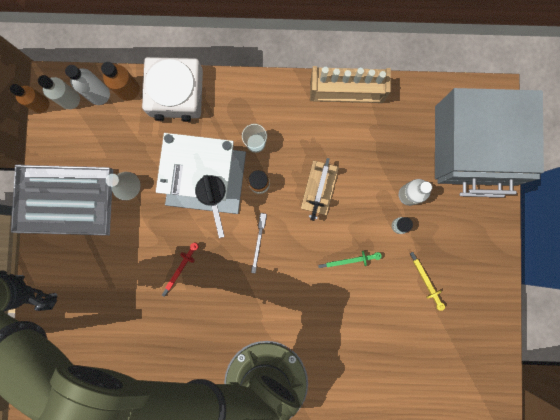

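View pics/scene0.png

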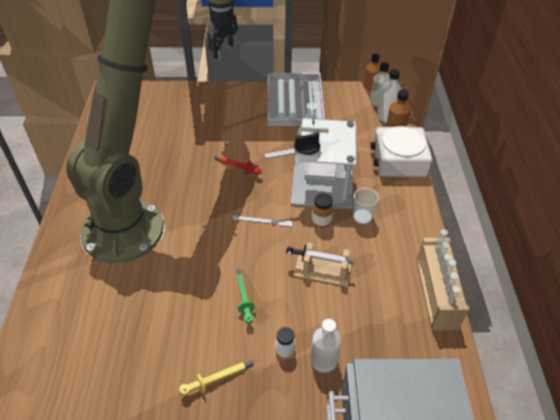

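Candidates in the top view are the black and steel probe in the cradle (320,188), green (350,261), red (180,270) and yellow (428,281). By the description it is the one at (320,188). I'll check it in a close crop together with the stand.

```bash
python3 - <<'E'
import cv2,numpy as np
i=cv2.imread("pics/top0.png")
a=cv2.resize(i[150:230,290:350],None,fx=6,fy=6,interpolation=cv2.INTER_CUBIC)
b=cv2.resize(i[125:245,150:250],None,fx=4,fy=4,interpolation=cv2.INTER_CUBIC)
cv2.imwrite("pics/crop0.png",np.hstack([a,b]))
E
```

```text
(no output)
```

View pics/crop0.png

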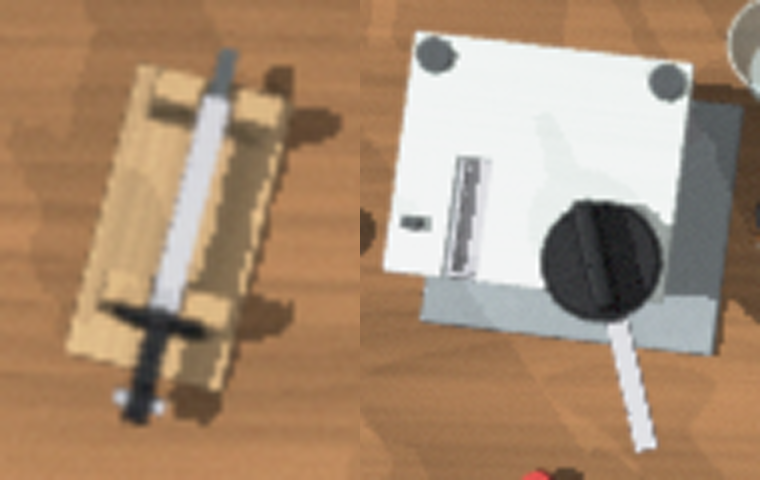

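The crop shows the uncoloured probe: its pin is at crop (140,401) with bright ends, the collar at (155,320) and the tip at (230,52). In the stand half, the white plate corners are at (416,32), (692,64) and (384,270), the slot runs from (474,157) to (460,277), and the wheel is at (602,260).

```bash
cat > h.py <<'E'
import numpy as np
from cell import bot
def ray(name,u,v,pose=None):
    c=bot.camera_info(name);f=210/np.tan(np.radians(c['vfov']/2))
    d=np.array([(u-c['cx'])/f,-(v-c['cy'])/f,-1])
    if name=='wrist':
        T=np.array(c['tool_from_camera']);p,R=pose
        M=np.eye(4);M[:3,:3]=R;M[:3,3]=p;T=M@T
    else: T=np.linalg.inv(c['camera_from_world'])
    return T[:3,3],T[:3,:3]@d
def onz(name,u,v,z,pose=None):
    o,d=ray(name,u,v,pose);return o+d*(z-o[2])/d[2]
def proj(name,P,pose=None):
    c=bot.camera_info(name);f=210/np.tan(np.radians(c['vfov']/2))
    if name=='wrist':
        p,R=pose;M=np.eye(4);M[:3,:3]=R;M[:3,3]=p
        T=np.linalg.inv(M@np.array(c['tool_from_camera']))
    else:T=np.array(c['camera_from_world'])
    q=T[:3,:3]@P+T[:3,3];return c['cx']+f*q[0]/-q[2],c['cy']-f*q[1]/-q[2]
E
python3 - <<'E'
from h import *
def c1(u,v,z):return onz('top',290+(u+.5)/6-.5,150+(v+.5)/6-.5,z)
def c2(u,v,z):return onz('top',150+(u-360+.5)/4-.5,125+(v+.5)/4-.5,z)
A,B=c1(140,401,61.5),c1(230,52,61.5);print('pin',A,c1(122,396,61.5),c1(158,407,61.5),'tip',B,np.linalg.norm(A-B),np.degrees(np.arctan2(*(A-B)[1::-1])))
src=np.array([[95,50],[95,-135],[-65,50]]);w=np.array([c2(*q,175)[:2] for q in [(416,32),(692,64),(384,270)]])
print(w)
a=src-src.mean(0);b=w-w.mean(0)
th=np.arctan2((a[:,0]*b[:,1]-a[:,1]*b[:,0]).sum(),(a*b).sum())
R=np.array([[np.cos(th),-np.sin(th)],[np.sin(th),np.cos(th)]]);t=w.mean(0)-R@src.mean(0)
print('yaw',np.degrees(th),'seat',t,'res',src@R.T+t-w,'mouth',R@[-65,0]+t,c2(460,277,175),'end',R@[16,0]+t,c2(474,157,175))
print('wheel',R@[-45,-95]+t,c2(602,260,200))
E
```

```text
pin [ 486.67174605 -121.02065363   61.5       ] [ 488.83549752 -112.36386944   61.5       ] [ 484.02940871 -129.68587632   61.5       ] tip [ 656.56399841 -160.60228812   61.5       ] 174.442205908657 166.88513441641405
[[690.6780416  288.02006458]
 [674.07731704 103.85170505]
 [531.00118732 301.98153882]]
yaw -5.052967828785267 seat [591.44167207 246.57562309] res [[-0.20173549 -0.00603828]
 [ 0.10480872 -0.11871328]
 [ 0.09692677  0.12475156]] mouth [526.69428156 252.30060537] [527.71877129 251.72244576 175.        ] end [607.37949127 245.16639668] [607.7976684  245.90169141 175.        ]
wheel [538.24927376 155.90827085] [538.32319072 154.67865769 200.        ]
```

```bash
cat >> h.py <<'E'
from scipy.spatial.transform import Rotation as Ro
def plan(P,yaw=None):
    """yaw: world heading of tool y, tool straight down"""
    s=bot.state();p,R=np.array(s['eef_pos']),np.array(s['eef_rot'])
    t=(R.T@(np.array(P)-p))/500
    r=np.zeros(3)
    if yaw is not None:
        a=np.radians(yaw);y=np.array([np.cos(a),np.sin(a),0]);z=np.array([0,0,-1.])
        r=Ro.from_matrix(R.T@np.column_stack([np.cross(y,z),y,z])).as_rotvec()/(2*np.pi)
    print('move',np.round(t,4),np.round(r,4),'dist',round(np.linalg.norm(t)*500,1),'| at',np.round(p,1),'t',s['time_s'])
E
python3 - <<'E'
from h import *
plan((384,218,260),70);plan((487,-121,170),76.9)
E
```

```text
move [-0.491  -0.5152 -0.0301] [-0.0003 -0.     -0.0184] dist 356.2 | at [280.  558.3 244.5] t 0.1
move [-0.979  -1.0287  0.1507] [-0.0003 -0.     -0.0376] dist 714.0 | at [280.  558.3 244.5] t 0.1
```

arm_command --pt "-0.07 -0.07 -0.03 0 0 -0.005" --pt "-0.14 -0.147 -0.03 0 0 -0.01" --pt "-0.21 -0.22 -0.03 0 0 -0.018" --pt "-0.28 -0.294 -0.03 0 0 -0.018" --pt "-0.345 -0.362 -0.03 0 0 -0.018"

```text
time_s: 0.6
eef_pos: [352.7, 319.5, 260.0]
eef_rot: [[-0.939, 0.344, -0.0], [0.344, 0.939, -0.0], [0.0, -0.0, -1.0]]
ft_force: [1.2, -0.3, 0.4]
gripper_width: 85.3
finger_force: 0.0
```

arm_command --pt "-0.07 -0.07 0 0 0 -0.005" --pt "-0.137 -0.149 0 0 0 -0.01" --pt "-0.204 -0.222 0 0 0 -0.015" --pt "-0.271 -0.295 0 0 0 -0.02" --pt "-0.335 -0.362 0 0 0 -0.02"

```text
time_s: 1.1
eef_pos: [447.7, 91.7, 260.3]
eef_rot: [[-0.975, 0.224, -0.0], [0.224, 0.975, -0.0], [-0.0, -0.0, -1.0]]
ft_force: [0.6, 0.9, 0.0]
gripper_width: 85.6
finger_force: 0.0
```

```bash
python3 - <<'E'
from h import *
plan((487,-121,200),76.9)
E
```

```text
move [-0.1717 -0.397   0.1207] [-0.      0.      0.0005] dist 224.5 | at [447.7  91.7 260.3] t 1.1
```

arm_command --pt "-0.035 -0.08 0.025 0 0 0" --pt "-0.07 -0.16 0.05 0 0 0" --pt "-0.11 -0.245 0.075 0 0 0" --pt "-0.145 -0.33 0.1 0 0 0" --pt "-0.172 -0.397 0.12 0 0 0" --jaw 0.6

```text
time_s: 1.6
eef_pos: [486.4, -121.6, 199.4]
eef_rot: [[-0.974, 0.226, -0.001], [0.226, 0.974, -0.001], [0.001, -0.001, -1.0]]
ft_force: [1.2, 1.0, -0.2]
gripper_width: 51.3
finger_force: 0.0
```

arm_command --pt "0 0 0 0 0 0" --pt "0 0 0 0 0 0" --pt "0 0 0 0 0 0" --pt "0 0 0 0 0 0" --pt "0 0 0 0 0 0"

```text
time_s: 2.1
eef_pos: [487.0, -117.5, 200.6]
eef_rot: [[-0.975, 0.222, 0.001], [0.222, 0.975, 0.0], [-0.0, 0.0, -1.0]]
ft_force: [-1.1, -0.1, 0.9]
gripper_width: 51.3
finger_force: 0.0
```

```bash
python3 - <<'E'
from h import *
import cv2
s=bot.state();pose=(np.array(s['eef_pos']),np.array(s['eef_rot']));print(pose,s['gripper_width'])
i=bot.snapshot('wrist')[:,:,::-1].copy();cv2.imwrite('pics/w1.png',i)
np.savez('w1.npz',p=pose[0],R=pose[1]);print(proj('wrist',np.array([486.7,-121,61.5]),pose))
E
```

```text
(array([ 486.95081424, -117.53439711,  200.61644221]), array([[-9.75006862e-01,  2.22174112e-01,  5.31378443e-04],
       [ 2.22174217e-01,  9.75006972e-01,  1.45994934e-04],
       [-4.85661392e-04,  2.60404652e-04, -9.99999848e-01]])) 51.31664573853749
(np.float64(276.93060185203854), np.float64(197.16555386656452))
```

View pics/w1.png

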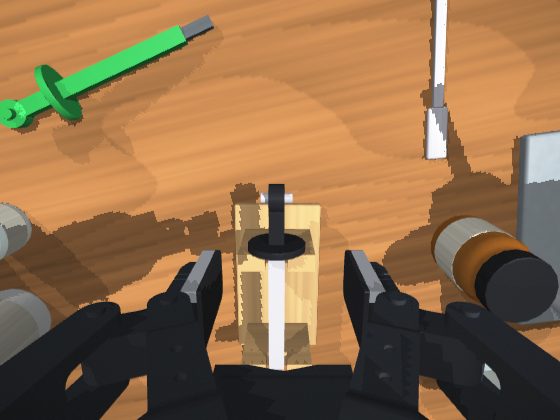

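The wrist view shows the pin at about (277,198), exactly where predicted, so I can descend.

```bash
python3 - <<'E'
from h import *
p=dict(np.load('w1.npz'));pose=(p['p'],p['R'])
print(onz('wrist',262,198,61.5,pose),onz('wrist',292,198,61.5,pose))
plan((486.7,-121,56.5),76.9)
E
```

```text
[ 484.81087603 -132.28431219   61.5       ] [ 489.89548659 -109.90977473   61.5       ]
move [-0.0009 -0.0066  0.2882] [0.     0.0001 0.0007] dist 144.1 | at [ 486.9 -117.7  200.6] t 2.15
```

arm_command --pt "-0.001 -0.0066 0.07 0 0 0" --pt "-0.001 -0.0066 0.14 0 0 0" --pt "-0.001 -0.0066 0.21 0 0 0" --pt "-0.001 -0.0066 0.26 0 0 0" --pt "-0.001 -0.0066 0.288 0 0 0"

```text
time_s: 2.65
eef_pos: [485.7, -121.2, 54.5]
eef_rot: [[-0.975, 0.223, -0.002], [0.223, 0.975, 0.001], [0.002, 0.0, -1.0]]
ft_force: [-0.5, -0.2, -0.6]
gripper_width: 51.5
finger_force: 0.0
```

arm_command --pt "0 0 0 0 0 0" --pt "0 0 0 0 0 0" --pt "0 0 0 0 0 0" --pt "0 0 0 0 0 0" --pt "0 0 0 0 0 0"

```text
time_s: 3.15
eef_pos: [487.0, -122.1, 57.1]
eef_rot: [[-0.975, 0.224, 0.001], [0.224, 0.975, -0.0], [-0.001, 0.0, -1.0]]
ft_force: [0.6, 0.2, -0.4]
gripper_width: 51.1
finger_force: 0.0
```

```bash
python3 - <<'E'
from h import *
plan((486.7,-121,56.5),76.9)
E
```

```text
move [0.001  0.002  0.0011] [0.     0.0002 0.0004] dist 1.3 | at [ 487.  -122.1   57.1] t 3.15
```

arm_command --pt "0 0 0 0 0 0" --pt "0 0 0 0 0 0" --pt "0 0 0 0 0 0" --pt "0 0 0 0 0 0" --pt "0 0 0 0 0 0" --jaw 0

```text
time_s: 3.65
eef_pos: [486.6, -122.1, 56.4]
eef_rot: [[-0.975, 0.224, 0.0], [0.224, 0.975, -0.0], [-0.0, -0.0, -1.0]]
ft_force: [-0.6, -0.4, 3.1]
gripper_width: 21.4
finger_force: 58.5
```

arm_command --pt "0 0 -0.01 0 0 0" --pt "0 0 -0.03 0 0 0" --pt "0 0 -0.05 0 0 0" --pt "0 0 -0.07 0 0 0" --pt "0 0 -0.1 0 0 0"

```text
time_s: 4.15
eef_pos: [486.0, -121.9, 106.9]
eef_rot: [[-0.975, 0.224, -0.001], [0.224, 0.975, 0.0], [0.001, -0.0, -1.0]]
ft_force: [0.3, 0.5, -3.0]
gripper_width: 21.6
finger_force: 58.7
```

arm_command --pt "0 0 -0.06 0 0 0" --pt "0 0 -0.12 0 0 0" --pt "0 0 -0.18 0 0 0" --pt "0 0 -0.23 0 0 0" --pt "0 0 -0.266 0 0 0"

```text
time_s: 4.65
eef_pos: [486.2, -122.0, 241.7]
eef_rot: [[-0.975, 0.224, 0.001], [0.224, 0.975, -0.0], [-0.001, 0.0, -1.0]]
ft_force: [0.8, -0.4, -2.6]
gripper_width: 21.2
finger_force: 58.7
```

arm_command --pt "0 0 0 0 0 0" --pt "0 0 0 0 0 0" --pt "0 0 0 0 0 0" --pt "0 0 0 0 0 0" --pt "0 0 0 0 0 0" --jaw 0.2

```text
time_s: 5.15
eef_pos: [486.2, -121.9, 238.4]
eef_rot: [[-0.975, 0.224, -0.002], [0.224, 0.975, 0.0], [0.002, -0.0, -1.0]]
ft_force: [0.3, -0.4, -2.1]
gripper_width: 20.9
finger_force: 58.7
```

```bash
python3 - <<'E'
from h import *
import cv2
s=bot.state();print(s['eef_pos'],s['gripper_width'],s['finger_force'],s['wrist_torque'])
i=bot.snapshot('scene')[:,:,::-1];cv2.imwrite('pics/s1.png',cv2.resize(i[130:330,200:400],None,fx=2,fy=2))
E
```

```text
[ 486.181422   -121.91901999  238.42141831] 20.90033749956187 58.72759222984314 [-0.01207091  0.1650357  -0.02552169]
```

View pics/s1.png

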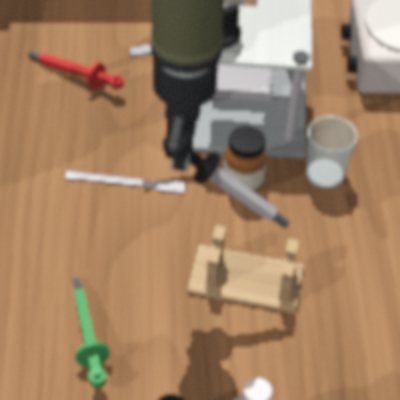

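The probe is held by the pin and tilted, clear of everything. Now I'll ease the grip bit by bit, using the wrist torque and finger force as gauges.

arm_command --pt "0 0 0 0 0 0" --pt "0 0 0 0 0 0" --pt "0 0 0 0 0 0" --pt "0 0 0 0 0 0" --pt "0 0 0 0 0 0" --jaw 0.235

```text
time_s: 5.7
eef_pos: [486.5, -122.0, 239.3]
eef_rot: [[-0.975, 0.224, 0.0], [0.224, 0.975, -0.0], [-0.0, -0.0, -1.0]]
ft_force: [-0.4, -0.5, -3.7]
gripper_width: 21.3
finger_force: 58.7
```

arm_command --pt "0 0 0 0 0 0" --pt "0 0 0 0 0 0" --pt "0 0 0 0 0 0" --pt "0 0 0 0 0 0" --pt "0 0 0 0 0 0" --jaw 0.245

```text
time_s: 6.2
eef_pos: [486.5, -122.0, 239.3]
eef_rot: [[-0.975, 0.224, -0.0], [0.224, 0.975, -0.0], [0.0, -0.0, -1.0]]
ft_force: [-0.4, 0.3, -2.6]
gripper_width: 21.6
finger_force: 58.6
```

```bash
python3 - <<'E'
from h import *
s=bot.state();print(s['gripper_width'],s['finger_force'],s['wrist_torque'])
E
```

```text
21.57427795846318 58.62443447113037 [ 0.0360543   0.17722627 -0.00265143]
```

arm_command --pt "0 0 0 0 0 0" --pt "0 0 0 0 0 0" --pt "0 0 0 0 0 0" --pt "0 0 0 0 0 0" --pt "0 0 0 0 0 0" --jaw 0.255

```text
time_s: 6.7
eef_pos: [486.5, -122.0, 239.2]
eef_rot: [[-0.975, 0.224, -0.0], [0.224, 0.975, 0.0], [0.0, -0.0, -1.0]]
ft_force: [-0.1, -0.5, -3.7]
gripper_width: 22.0
finger_force: 42.0
```

arm_command --pt "0 0 0 0 0 0" --pt "0 0 0 0 0 0" --pt "0 0 0 0 0 0" --pt "0 0 0 0 0 0" --pt "0 0 0 0 0 0" --jaw 0.26

```text
time_s: 7.2
eef_pos: [486.5, -122.0, 239.3]
eef_rot: [[-0.975, 0.224, -0.0], [0.224, 0.975, 0.0], [0.0, 0.0, -1.0]]
ft_force: [-0.3, 0.9, -3.4]
gripper_width: 22.3
finger_force: 33.9
```

arm_command --pt "0 0 0 0 0 0" --pt "0 0 0 0 0 0" --pt "0 0 0 0 0 0" --pt "0 0 0 0 0 0" --pt "0 0 0 0 0 0" --jaw 0.268

```text
time_s: 7.7
eef_pos: [486.5, -122.0, 239.3]
eef_rot: [[-0.975, 0.224, -0.0], [0.224, 0.975, -0.0], [0.0, -0.0, -1.0]]
ft_force: [0.3, 0.6, -2.2]
gripper_width: 23.2
finger_force: 20.7
```

arm_command --pt "0 0 0 0 0 0" --pt "0 0 0 0 0 0" --pt "0 0 0 0 0 0" --pt "0 0 0 0 0 0" --pt "0 0 0 0 0 0" --jaw 0.273

```text
time_s: 8.2
eef_pos: [486.5, -122.0, 239.3]
eef_rot: [[-0.975, 0.224, -0.0], [0.224, 0.975, -0.0], [-0.0, -0.0, -1.0]]
ft_force: [-0.1, 1.3, -3.8]
gripper_width: 23.2
finger_force: 12.7
```

```bash
python3 - <<'E'
from h import *
s=bot.state();print(s['gripper_width'],s['finger_force'],s['wrist_torque'])
E
```

```text
23.201524846629248 12.663317173719406 [ 0.01876116 -0.02202897 -0.03163468]
```

arm_command --pt "0 0 0 0 0 0" --pt "0 0 0 0 0 0" --pt "0 0 0 0 0 0" --pt "0 0 0 0 0 0" --pt "0 0 0 0 0 0" --jaw 0.276

```text
time_s: 8.7
eef_pos: [486.6, -122.0, 239.3]
eef_rot: [[-0.975, 0.224, 0.0], [0.224, 0.975, -0.0], [-0.0, -0.0, -1.0]]
ft_force: [0.2, -0.3, -3.5]
gripper_width: 23.8
finger_force: 7.8
```

arm_command --pt "0 0 0 0 0 0" --pt "0 0 0 0 0 0" --pt "0 0 0 0 0 0" --pt "0 0 0 0 0 0" --pt "0 0 0 0 0 0"

```text
time_s: 9.2
eef_pos: [486.6, -122.0, 239.3]
eef_rot: [[-0.975, 0.224, 0.0], [0.224, 0.975, -0.0], [-0.0, -0.0, -1.0]]
ft_force: [0.1, -0.3, -3.2]
gripper_width: 23.4
finger_force: 7.8
```

```bash
python3 - <<'E'
from h import *
import cv2
s=bot.state();print(s['gripper_width'],s['finger_force'],s['wrist_torque'],s['eef_pos'])
i=bot.snapshot('scene')[:,:,::-1];cv2.imwrite('pics/s2.png',cv2.resize(i[100:300,200:400],None,fx=2,fy=2))
plan((486.5,-122,425),85)
E
```

```text
23.386325465209335 7.844538241624832 [-0.03208257  0.00474705  0.05528915] [ 486.5689628  -122.00673759  239.29707528]
move [ 1.000e-04  0.000e+00 -3.714e-01] [-0.      0.     -0.0221] dist 185.7 | at [ 486.6 -122.   239.3] t 9.25
```

View pics/s2.png

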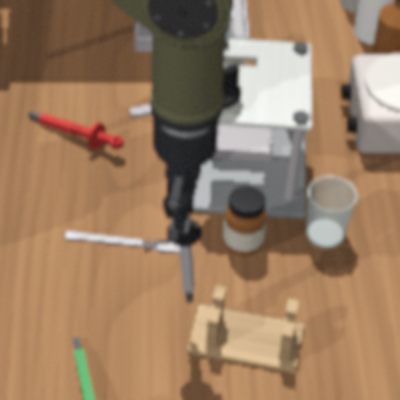

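The probe hangs plumb: the collar is at (186,233), the tip at (190,297), and the wrist torque is near zero. I'll firm the grip, lift over everything and turn to 85°.

arm_command --pt "0 0 0 0 0 0" --pt "0 0 -0.05 0 0 -0.005" --pt "0 0 -0.12 0 0 -0.01" --pt "0 0 -0.2 0 0 -0.016" --pt "0 0 -0.27 0 0 -0.022" --jaw 0.245

```text
time_s: 9.75
eef_pos: [486.4, -122.0, 376.2]
eef_rot: [[-0.996, 0.086, 0.001], [0.086, 0.996, -0.0], [-0.001, -0.0, -1.0]]
ft_force: [0.9, -0.8, -3.4]
gripper_width: 21.8
finger_force: 43.7
```

arm_command --pt "0 0 -0.06 0 0 0" --pt "0 0 -0.1 0 0 0" --pt "0 0 -0.1 0 0 0" --pt "0 0 -0.1 0 0 0" --pt "0 0 -0.1 0 0 0"

```text
time_s: 10.25
eef_pos: [486.0, -121.9, 422.6]
eef_rot: [[-0.996, 0.088, -0.003], [0.088, 0.996, 0.001], [0.003, 0.0, -1.0]]
ft_force: [0.1, 0.2, -3.3]
gripper_width: 21.8
finger_force: 43.7
```

```bash
python3 - <<'E'
from h import *
s=bot.state();print(s['gripper_width'],s['finger_force'],s['wrist_torque'])
plan((461.9,258,425),85)
E
```

```text
21.814346756520887 43.69579195976257 [ 0.04101568  0.04627061 -0.09348175]
move [ 0.1146  0.7527 -0.0042] [ 0.     -0.0004 -0.0001] dist 380.7 | at [ 486.  -121.9  422.6] t 10.25
```

arm_command --pt "0.008 0.05 0 0 0 0" --pt "0.02 0.12 0 0 0 0" --pt "0.032 0.2 0 0 0 0" --pt "0.044 0.29 0 0 0 0" --pt "0.058 0.38 0 0 0 0"

```text
time_s: 10.75
eef_pos: [473.6, 71.1, 422.9]
eef_rot: [[-0.996, 0.089, -0.002], [0.089, 0.996, -0.0], [0.002, -0.001, -1.0]]
ft_force: [0.8, 0.1, -2.6]
gripper_width: 21.5
finger_force: 43.7
```

arm_command --pt "0.014 0.09 0 0 0 0" --pt "0.028 0.18 0 0 0 0" --pt "0.04 0.26 0 0 0 0" --pt "0.05 0.33 0 0 0 0" --pt "0.057 0.373 0 0 0 0"

```text
time_s: 11.25
eef_pos: [461.0, 261.2, 422.6]
eef_rot: [[-0.996, 0.084, -0.003], [0.084, 0.996, 0.0], [0.003, -0.0, -1.0]]
ft_force: [-0.9, 0.2, -3.2]
gripper_width: 21.6
finger_force: 43.7
```

arm_command --pt "0 0 0 0 0 0" --pt "0 0 0 0 0 0" --pt "0 0 0 0 0 0" --pt "0 0 0 0 0 0" --pt "0 0 0 0 0 0"

```text
time_s: 11.75
eef_pos: [462.5, 257.2, 424.3]
eef_rot: [[-0.996, 0.089, 0.0], [0.089, 0.996, -0.0], [-0.0, -0.0, -1.0]]
ft_force: [0.4, -0.3, -2.7]
gripper_width: 21.9
finger_force: 43.8
```

```bash
python3 - <<'E'
from h import *
s=bot.state();print(s['gripper_width'],s['finger_force'],s['wrist_torque'])
plan((461.9,258,235),85)
E
```

```text
21.88679679164363 43.752747774124146 [0.04028715 0.04928877 0.01806151]
move [0.0015 0.0016 0.3787] [-0.      0.     -0.0003] dist 189.3 | at [462.5 257.2 424.3] t 11.75
```

arm_command --pt "0.0015 0.0016 0.06 0 0 0" --pt "0.0015 0.0016 0.14 0 0 0" --pt "0.0015 0.0016 0.23 0 0 0" --pt "0.0015 0.0016 0.32 0 0 0" --pt "0.0015 0.0016 0.379 0 0 0"

```text
time_s: 12.25
eef_pos: [460.7, 257.6, 232.1]
eef_rot: [[-0.996, 0.089, -0.002], [0.089, 0.996, -0.002], [0.002, -0.002, -1.0]]
ft_force: [0.2, 0.5, -2.7]
gripper_width: 21.8
finger_force: 43.8
```

arm_command --pt "0 0 0 0 0 0" --pt "0 0 0 0 0 0" --pt "0 0 0 0 0 0" --pt "0 0 0 0 0 0" --pt "0 0 0 0 0 0"

```text
time_s: 12.75
eef_pos: [462.2, 259.3, 236.1]
eef_rot: [[-0.996, 0.088, 0.002], [0.088, 0.996, 0.001], [-0.002, 0.001, -1.0]]
ft_force: [0.6, 0.1, -2.1]
gripper_width: 21.9
finger_force: 43.8
```

```bash
python3 - <<'E'
from h import *
import cv2
s=bot.state();print(s['gripper_width'],s['finger_force'],s['wrist_torque'])
plan((591.4,246.6,235),85)
p=(np.array(s['eef_pos']),np.array(s['eef_rot']))
for n in('scene','top'):
  print(n,[np.round(proj(n,p[0]+np.array([0,0,z]))) for z in(5,-34,-170)])
a=bot.snapshot('scene')[100:220,230:390,::-1];b=bot.snapshot('top')[120:240,130:250,::-1]
cv2.imwrite('pics/s3.png',np.hstack([cv2.resize(a,None,fx=2.8,fy=2.8),cv2.resize(b,None,fx=2.8,fy=2.8)]))
E
```

```text
21.869782610547446 43.76944899559021 [-0.02479473  0.01771713 -0.0176538 ]
move [-0.2597 -0.0025  0.0028] [ 0.0002  0.0003 -0.0001] dist 129.9 | at [462.2 259.3 236.1] t 12.75
scene [array([281., 109.]), array([281., 119.]), array([280., 153.])]
top [array([164., 217.]), array([168., 218.]), array([180., 221.])]
```

View pics/s3.png

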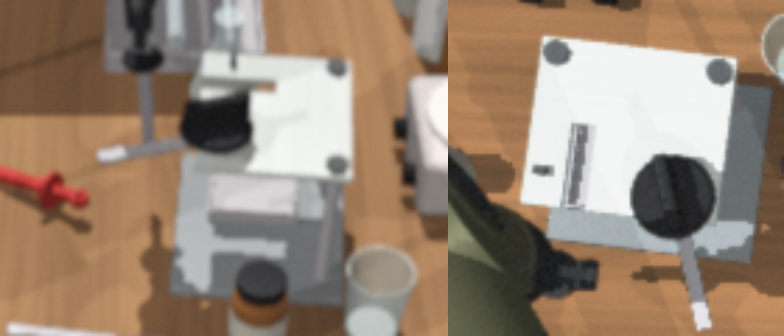

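The probe hangs straight in front of the mouth, with the collar at crop (143,57) as predicted. I'll slide it in.

arm_command --pt "-0.03 -0.0025 0.002 0 0 0" --pt "-0.07 -0.0025 0.002 0 0 0" --pt "-0.11 -0.0025 0.002 0 0 0" --pt "-0.15 -0.0025 0.002 0 0 0" --pt "-0.18 -0.0025 0.002 0 0 0"

```text
time_s: 13.35
eef_pos: [553.5, 248.9, 233.5]
eef_rot: [[-0.996, 0.089, 0.001], [0.089, 0.996, -0.0], [-0.001, -0.0, -1.0]]
ft_force: [0.4, 0.0, -2.9]
gripper_width: 22.2
finger_force: 43.8
```

arm_command --pt "-0.03 0 0 0 0 0" --pt "-0.05 0 0 0 0 0" --pt "-0.07 0 0 0 0 0" --pt "-0.08 0 0 0 0 0" --pt "-0.08 0 0 0 0 0"

```text
time_s: 13.85
eef_pos: [591.5, 246.1, 233.5]
eef_rot: [[-0.996, 0.088, -0.0], [0.088, 0.996, -0.0], [0.0, -0.0, -1.0]]
ft_force: [0.1, 0.3, -2.8]
gripper_width: 22.3
finger_force: 43.8
```

```bash
python3 - <<'E'
from h import *
s=bot.state();print(s['gripper_width'],s['finger_force'],s['wrist_torque'],s['ft_force'])
plan((590.4,246.6,213.5),85)
E
```

```text
22.253808728628258 43.76972258090973 [-0.06265562 -0.08614881  0.01085069] [ 0.08012402  0.34291    -2.81376374]
move [0.0023 0.0008 0.04  ] [-0.     -0.     -0.0002] dist 20.0 | at [591.5 246.1 233.5] t 13.85
```

arm_command --pt "0.001 0 0.01 0 0 0" --pt "0.001 0 0.02 0 0 0" --pt "0.001 0 0.03 0 0 0" --pt "0.001 0 0.038 0 0 0" --pt "0.001 0 0.038 0 0 0"

```text
time_s: 14.35
eef_pos: [591.1, 246.2, 215.0]
eef_rot: [[-0.996, 0.088, 0.001], [0.088, 0.996, 0.0], [-0.001, 0.0, -1.0]]
ft_force: [1.1, 0.3, 0.4]
gripper_width: 21.8
finger_force: 43.9
```

arm_command --pt "0 0 0.001 0 0 0" --pt "0 0 0.002 0 0 0" --pt "0 0 0.003 0 0 0" --pt "0 0 0.003 0 0 0" --pt "0 0 0.003 0 0 0" --jaw 0.27

```text
time_s: 14.85
eef_pos: [591.6, 246.2, 214.4]
eef_rot: [[-0.996, 0.088, 0.003], [0.088, 0.996, 0.0], [-0.003, 0.001, -1.0]]
ft_force: [2.5, -2.0, 5.2]
gripper_width: 23.0
finger_force: 17.9
```

The collar is on the plate: the force went from -3 to +5 N. Now I'll release.

arm_command --pt "0 0 0 0 0 0" --pt "0 0 0 0 0 0" --pt "0 0 0 0 0 0" --pt "0 0 0 0 0 0" --pt "0 0 0 0 0 0" --jaw 0.285

```text
time_s: 15.35
eef_pos: [590.3, 246.5, 213.0]
eef_rot: [[-0.996, 0.087, -0.001], [0.087, 0.996, -0.0], [0.001, -0.0, -1.0]]
ft_force: [-0.5, 0.1, 0.4]
gripper_width: 24.3
finger_force: 0.0
```

arm_command --pt "0 0 0 0 0 0" --pt "0 0 0 0 0 0" --pt "0 0 0 0 0 0" --pt "0 0 0 0 0 0" --pt "0 0 0 0 0 0" --jaw 0.45

```text
time_s: 15.85
eef_pos: [590.5, 246.4, 213.3]
eef_rot: [[-0.996, 0.088, 0.0], [0.088, 0.996, 0.0], [-0.0, 0.0, -1.0]]
ft_force: [-0.1, 0.0, -1.2]
gripper_width: 38.9
finger_force: 0.0
```

arm_command --pt "0 0 -0.03 0 0 0" --pt "0 0 -0.06 0 0 0" --pt "0 0 -0.1 0 0 0" --pt "0 0 -0.14 0 0 0" --pt "0 0 -0.16 0 0 0"

```text
time_s: 16.35
eef_pos: [591.0, 246.6, 295.2]
eef_rot: [[-0.996, 0.088, 0.002], [0.088, 0.996, 0.001], [-0.002, 0.001, -1.0]]
ft_force: [-0.7, 0.0, -0.4]
gripper_width: 38.3
finger_force: 0.0
```

```bash
python3 - <<'E'
from h import *
import cv2
s=bot.state();pose=(np.array(s['eef_pos']),np.array(s['eef_rot']))
i=bot.snapshot('wrist')[:,:,::-1];cv2.imwrite('pics/w2.png',i);np.savez('w2.npz',p=pose[0],R=pose[1])
print(proj('wrist',np.array([591.4,246.6,217]),pose),proj('wrist',np.array([591.4,246.6,181]),pose),proj('wrist',np.array([538.2,155.9,234]),pose))
plan((538.2,155.9,290),85)
E
```

```text
(np.float64(280.86439321156183), np.float64(221.6796392666432)) (np.float64(281.0551560423178), np.float64(205.48970443181653)) (np.float64(98.88276369631333), np.float64(149.91446861025375))
move [ 0.0897 -0.1905  0.0115] [ 0.0003  0.0005 -0.0001] dist 105.4 | at [591.2 246.8 296.1] t 16.4
```

View pics/w2.png

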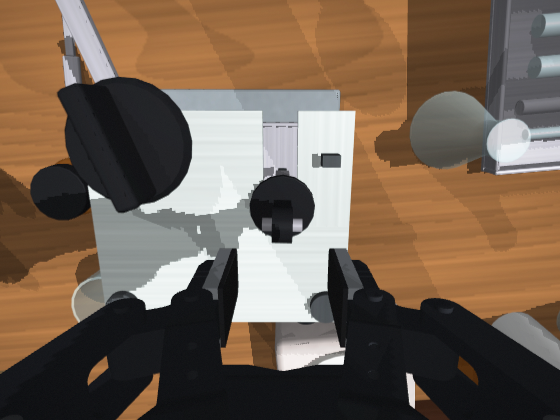

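The probe hangs with its collar at (282,206) and pin at (282,224), exactly where the seat was predicted. The wheel's grip bar runs from about (67,88) to (131,208).

```bash
python3 - <<'E'
from h import *
p=dict(np.load('w2.npz'));pose=(p['p'],p['R'])
def d(a,b):v=b-a;return np.round(a,1),np.round(b,1),np.degrees(np.arctan2(v[1],v[0])),np.linalg.norm(v)
print(d(onz('wrist',67,88,234,pose),onz('wrist',131,208,234,pose)))
def c2(u,v,z):return onz('top',150+(u-360+.5)/4-.5,125+(v+.5)/4-.5,z)
print(d(c2(605,305,234),c2(583,205,234)),d(c2(646,450,182),c2(620,325,182)))
def c3(u,v,z):return onz('top',130+(u-448+.5)/2.8-.5,120+(v+.5)/2.8-.5,z)
print(d(c3(703,328,182),c3(685,240,182)))
E
```

```text
(array([506.5, 146.9, 234. ]), array([570.8, 166.3, 234. ]), np.float64(16.806653419668805), np.float64(67.24216828805504))
(array([505.7, 146.3, 234. ]), array([568.5, 162.5, 234. ]), np.float64(14.47652982601363), np.float64(64.84932001795734)) (array([417. , 124.2, 182. ]), array([498.2, 144.2, 182. ]), np.float64(13.803011188337159), np.float64(83.60640059520026))
(array([417.8, 125.2, 182. ]), array([499.4, 145. , 182. ]), np.float64(13.61634417556692), np.float64(84.03497140407428))
```

```bash
python3 - <<'E'
from h import *
print(np.round(bot.state()['joint_pos'],1))
plan((538.2,155.6,290),104);plan((538.2,155.6,220),104)
E
```

```text
[-15.9  28.7 -15.3  78.6   7.6  73.5  53.4]
move [ 0.0897 -0.1911  0.0115] [ 0.0002  0.0006 -0.0529] dist 105.7 | at [591.2 246.8 296.1] t 16.4
move [ 0.0902 -0.1913  0.1515] [ 0.0002  0.0006 -0.0529] dist 130.1 | at [591.2 246.8 296.1] t 16.4
```

arm_command --pt "0.018 -0.038 0.01 0 0 -0.01" --pt "0.04 -0.08 0.01 0 0 -0.022" --pt "0.06 -0.13 0.01 0 0 -0.035" --pt "0.08 -0.17 0.01 0 0 -0.046" --pt "0.09 -0.191 0.01 0 0 -0.053"

```text
time_s: 16.9
eef_pos: [536.3, 153.0, 287.5]
eef_rot: [[-0.97, -0.244, -0.001], [-0.244, 0.97, -0.001], [0.002, -0.001, -1.0]]
ft_force: [0.0, 0.4, -0.4]
gripper_width: 38.5
finger_force: 0.0
```

arm_command --pt "0 0 0 0 0 0" --pt "0 0 0 0 0 0" --pt "0 0 0 0 0 0" --pt "0 0 0 0 0 0" --pt "0 0 0 0 0 0"

```text
time_s: 17.4
eef_pos: [537.4, 155.8, 288.0]
eef_rot: [[-0.97, -0.243, -0.0], [-0.243, 0.97, 0.0], [0.0, 0.0, -1.0]]
ft_force: [-0.5, 0.2, 0.0]
gripper_width: 38.4
finger_force: 0.0
```

```bash
python3 - <<'E'
from h import *
plan((538.2,155.6,220),104)
E
```

```text
move [-0.0015 -0.0009  0.136 ] [ 0.     -0.      0.0002] dist 68.0 | at [537.4 155.8 288. ] t 17.4
```

arm_command --pt "-0.001 -0.0005 0.03 0 0 0" --pt "-0.001 -0.0005 0.06 0 0 0" --pt "-0.001 -0.0005 0.1 0 0 0" --pt "-0.001 -0.0005 0.13 0 0 0" --pt "-0.001 -0.0005 0.136 0 0 0"

```text
time_s: 17.9
eef_pos: [537.0, 155.0, 218.5]
eef_rot: [[-0.97, -0.243, -0.003], [-0.243, 0.97, -0.001], [0.003, -0.0, -1.0]]
ft_force: [-1.4, -0.6, -0.5]
gripper_width: 38.4
finger_force: 0.0
```

arm_command --pt "0 0 0 0 0 0" --pt "0 0 0 0 0 0" --pt "0 0 0 0 0 0" --pt "0 0 0 0 0 0" --pt "0 0 0 0 0 0" --jaw 0.1

```text
time_s: 18.4
eef_pos: [538.3, 154.1, 221.0]
eef_rot: [[-0.97, -0.242, 0.001], [-0.242, 0.97, -0.001], [-0.001, -0.001, -1.0]]
ft_force: [0.9, -6.0, 2.4]
gripper_width: 13.0
finger_force: 59.6
```

arm_command --pt "0 0 0 0 0 0.015" --pt "0 0 0 0 0 0.03" --pt "0 0 0 0 0 0.05" --pt "0 0 0 0 0 0.065" --pt "0 0 0 0 0 0.08"

```text
time_s: 18.9
eef_pos: [538.4, 154.5, 221.0]
eef_rot: [[-0.966, 0.259, 0.002], [0.259, 0.966, -0.0], [-0.002, -0.0, -1.0]]
ft_force: [1.2, -3.5, 1.8]
gripper_width: 12.8
finger_force: 59.4
```

arm_command --pt "0 0 0 0 0 0.015" --pt "0 0 0 0 0 0.03" --pt "0 0 0 0 0 0.05" --pt "0 0 0 0 0 0.065" --pt "0 0 0 0 0 0.08"

```text
time_s: 19.4
eef_pos: [538.6, 154.8, 221.0]
eef_rot: [[-0.722, 0.692, 0.002], [0.692, 0.722, 0.0], [-0.001, 0.001, -1.0]]
ft_force: [1.5, -4.4, 0.2]
gripper_width: 13.3
finger_force: 59.3
```

```bash
python3 - <<'E'
from h import *
s=bot.state();print(s['gripper_width'],s['finger_force'],s['wrist_torque'],s['ft_force'],np.round(s['joint_pos'],1))
plan((538.2,155.6,220),-5)
E
```

```text
13.253589710176335 59.292234778404236 [-0.6720796  -0.30661945  0.08688194] [ 1.46918086 -4.37426163  0.24732554] [-15.5  24.2  -4.5  98.2   2.2  57.6  25.4]
move [0.0016 0.0007 0.002 ] [3.000e-04 1.000e-04 1.422e-01] dist 1.3 | at [538.6 154.8 221. ] t 19.4
```

arm_command --pt "0 0 0 0 0 0.015" --pt "0 0 0 0 0 0.03" --pt "0 0 0 0 0 0.05" --pt "0 0 0 0 0 0.065" --pt "0 0 0 0 0 0.08"

```text
time_s: 19.9
eef_pos: [538.9, 155.0, 221.0]
eef_rot: [[-0.299, 0.954, 0.003], [0.954, 0.299, 0.0], [-0.001, 0.003, -1.0]]
ft_force: [2.1, -4.0, -0.2]
gripper_width: 12.8
finger_force: 59.2
```

arm_command --pt "0 0 0 0 0 0.015" --pt "0 0 0 0 0 0.03" --pt "0 0 0 0 0 0.045" --pt "0 0 0 0 0 0.055" --pt "0 0 0 0 0 0.061"

```text
time_s: 20.4
eef_pos: [539.2, 155.0, 221.0]
eef_rot: [[0.078, 0.997, 0.003], [0.997, -0.078, 0.0], [0.0, 0.003, -1.0]]
ft_force: [4.0, -4.2, -0.5]
gripper_width: 13.1
finger_force: 59.2
```

```bash
python3 - <<'E'
from h import *
s=bot.state();print(s['gripper_width'],s['finger_force'],s['wrist_torque'],s['ft_force'])
plan((538.2,155.6,220),-5)
E
```

```text
13.075427583192342 59.184778332710266 [-0.65973786 -0.63541522  0.11448221] [ 3.9508363  -4.17064867 -0.45003543]
move [ 0.001  -0.0021  0.0019] [ 0.0005 -0.0001  0.0015] dist 1.5 | at [539.2 155.  221. ] t 20.4
```

Heading is now -4.5°. A little more brings the bar to its stop.

arm_command --pt "0 0 0 0 0 0.003" --pt "0 0 0 0 0 0.005" --pt "0 0 0 0 0 0.005" --pt "0 0 0 0 0 0.005" --pt "0 0 0 0 0 0.005"

```text
time_s: 20.9
eef_pos: [539.2, 155.0, 221.0]
eef_rot: [[0.105, 0.994, 0.003], [0.994, -0.105, 0.0], [0.0, 0.003, -1.0]]
ft_force: [4.6, -3.1, 0.2]
gripper_width: 13.1
finger_force: 59.8
```

```bash
python3 - <<'E'
from h import *
s=bot.state();print(s['gripper_width'],s['wrist_torque'],s['ft_force'],s['eef_rot'][:,1])
E
```

```text
13.108657981078261 [-0.88643444 -0.84595868  0.70029695] [ 4.59177758 -3.1343031   0.15045249] [ 0.99449069 -0.10477586  0.00320859]
```

The torque jumped to 0.7 N m, so the latch is at its stop. I'll release, rise and check.

arm_command --pt "0 0 0 0 0 0" --pt "0 0 0 0 0 0" --pt "0 0 0 0 0 0" --pt "0 0 0 0 0 0" --pt "0 0 0 0 0 0" --jaw 0.45

```text
time_s: 21.4
eef_pos: [537.7, 155.2, 220.2]
eef_rot: [[0.106, 0.994, -0.0], [0.994, -0.106, 0.0], [0.0, -0.0, -1.0]]
ft_force: [-0.7, 0.8, -0.1]
gripper_width: 38.3
finger_force: 0.0
```

arm_command --pt "0 0 -0.03 0 0 0" --pt "0 0 -0.08 0 0 0" --pt "0 0 -0.14 0 0 0" --pt "0 0 -0.2 0 0 0" --pt "0 0 -0.24 0 0 0"

```text
time_s: 21.9
eef_pos: [538.2, 155.1, 342.5]
eef_rot: [[0.107, 0.994, 0.002], [0.994, -0.107, 0.001], [0.001, 0.002, -1.0]]
ft_force: [-0.2, 0.2, -0.3]
gripper_width: 38.5
finger_force: 0.0
```

arm_command --pt "-0.05 0 0 0 0 0" --pt "-0.1 0 0 0 0 0" --pt "-0.1 0 0 0 0 0" --pt "-0.1 0 0 0 0 0" --pt "-0.1 0 0 0 0 0"

```text
time_s: 22.4
eef_pos: [532.5, 106.4, 340.1]
eef_rot: [[0.105, 0.994, -0.0], [0.994, -0.105, 0.001], [0.001, -0.0, -1.0]]
ft_force: [0.4, 1.2, 0.6]
gripper_width: 38.6
finger_force: 0.0
```

```bash
python3 - <<'E'
from h import *
import cv2
s=bot.state();print(s['eef_pos'],s['ft_force'])
b=bot.snapshot('wrist')[::,:,::-1];a=bot.snapshot('scene')[60:240,200:420,::-1]
cv2.imwrite('pics/f.png',np.hstack([cv2.resize(a,(380,311)),cv2.resize(b,(415,311))]))
E
```

```text
[532.46981405 106.43498744 340.14778792] [0.35174727 1.24225157 0.56979035]
```

View pics/f.png

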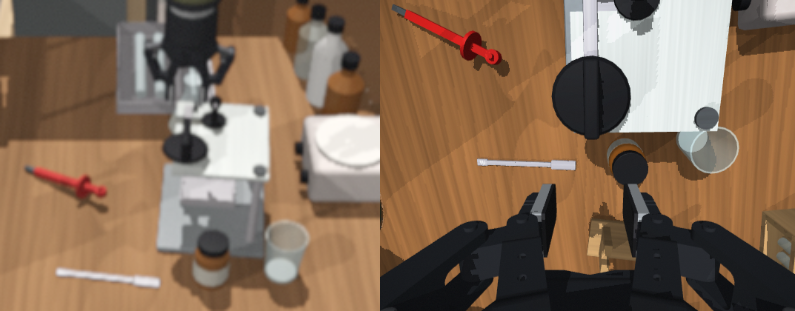

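The latch bar runs straight along the stand's +y from the wheel at (591,95), across the slot. The probe hangs at (635,8), and also at (213,118) in the scene view. The bystanders in view have not moved, so I'm handing in.

```bash
python3 -c "
from cell import bot
print(bot.sign_off())"
```

```text
the job is handed in; nothing more can be done
None
```

The probe hangs by its collar at the seat, the latch is turned to its stop across the slot, and the job is handed in at about 22 s of the 72 s allowed; the sign-off gave no verdict back.

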